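Load the dish shaker and set its speed dial

ROBOT

A 7-joint arm with a two-finger parallel gripper is mounted at the origin on the work surface. World frame = base frame: x ahead of the robot, y to its left, z up, the work surface at z = 0. Lengths are in m, angles in rad, forces in N, time in s.
With the tool pointing down it reaches from about 0.4 to 0.875 m from the base axis. Payload 19.3 kg.
Tool frame: the origin (TCP) lies on the centre line of the jaws, within the pads' length; the fingertips stand 14 mm ahead of it and the grasp point (between the pads) lies 5 mm behind it; x points along the fingers, y is the direction in which the jaws open and shut, and the axes are right-handed (so a half turn about x gives the same grasp; the last joint's range is limited). The gripper opens to 85 mm and grips with 20 to 120 N. Pads are 22 mm wide; open, the fingers measure 114 mm over their backs; the gripper's body (76 mm by 85 mm) begins 54 mm behind the grasp point. The pads swing forward as they close: fully open they stand 13 mm farther back than shut.
Start: joints at [1.165, 0.521, -0.036, 1.599, 0.021, 1.021, -0.113], TCP at [0.206, -0.59, 0.245] pointing down, gripper open.
Joint ranges: [-2.91, 2.91], [-0.3, 2.13], [-1.5, 1.42], [0.17, 2.43], [-1.26, 4.41], [0.16, 1.93], [-2.52, 2.52]. Speed limits (rad/s): [1.89, 1.89, 2.39, 2.39, 3.01, 3.01, 3.01].

INTERFACE

Orientations are given as [roll, pitch, yaw] about the fixed x, y, z axes, in that order (R = Rz(yaw) Ry(pitch) Rx(roll)).
In Python, from workcell import monitor, optics, bot gives the robot as it stands.
- The arm moves only by the tool arm_command, never from a script. Its arguments are lists of equal length, an entry for each row: "delta_pos": the shift along the tool's x, y, z as a fraction of full scale, a list of three; "rotation": the turn, a rotation vector about the tool's x, y, z as a fraction of full scale, a list of three. In form: {"delta_pos": [[dx, dy, dz], ...], "rotation": [[wx, wy, wz], ...]}. A call has 1 to 10 rows; each row shifts and turns the pose as measured when the row begins, along the tool's axes as they then stand; what a row does not reach is not made up. Full scale, the value 1, is 30 mm for a shift and 6 degrees for a turn. A row lasts 1/10 s, in which the tool goes at most 50 mm and 8.59 degrees, less where a joint would pass 70% of its speed; a pose out of reach is approached as far as the arm can. A call with a number of a shift or a turn outside -1 to 1 is refused whole. A call with a gripper value outside its range is refused whole. "gripper" is the closure, from -1 (fully open) to 1 (shut), so that 0 is half open, set as the call begins (left out, the last holds). The fingers move at their own pace and stop on an object; "grip_force" is the grip in N (left out, the last holds). Time passes only in rows, so rows that do not move let the fingers close. It gives the time, the measured TCP pose, the force and the opening at its end, in the units of the state.
- monitor.observe(): the state, without advancing time (a new reading comes with each control period).
- optics.grab_frame(name): name is "scene" or "top" or "wrist"; returns the picture (480x640x3 uint8, red, green, blue); there is no depth.
- optics.camera_params(name): a dict with "fx", "fy", "cx", "cy" (pixels), "origin" and "rotation" of the camera in the world. Camera axes: x right, y down, z forward; pixel columns grow to the right and rows downward; lengths in m; the calibration is good to about 2 mm. A picture is of the moment at which its call begins: read the wrist's pose just before it. camera_params takes no time and is no camera call; for the wrist camera it gives the pose at the moment of the call.
- bot.job_done(): hands the job in, once; it reports no verdict.
The state is a dict: "clock": time; "qpos": joint angles; "qd": joint speeds; "joint_efforts": joint torques, N m; "position": TCP position; "tool_rot": TCP orientation; "force": force on the tool from outside, world axes, zero at the start; "moment": the same for the moment, N m; "grip_width": finger opening in m.
Only numpy, scipy, OpenCV 4.12 (cv2) and the standard library are available. Lean on these libraries where they do the work, as an engineer would, in place of code of your own. Each camera call takes 0.05 s, during which the arm holds its last target. There are 200 camera calls.

TASK

First put the blue-lidded petri dish squarely on top of the pile of two white dishes on the shaker's plate, without shoving the pile, and let go. Then turn the shaker's speed dial, which is too wide to grip and is dragged round with a gently pressing fingertip, until its white pointer lines up with the red set-tab, and take the hand away. Leave the red-capped jar, the yellow box and the hand lens where they are.

Things in the scene. Friction and masses are not known exactly. Their poses are not given: they have to be found in the camera images.
- shaker: platform shaker fixed on the bench: cream housing 220 (x) by 320 (y) mm, deck 70 mm above the bench. Origin: centre of its underside; x to its rear (away from the robot at yaw 0), y to its left. Carrying plate 170 by 150 mm with black rubber mat, centre 78 mm to +y, mat top at height 90 mm. Grey speed dial: upright axis 85 mm to -y of the origin.
- dish_a: lower dish of the pile, white lid: closed rigid petri dish, a flat disc 58 mm across and 16 mm high, about 35 g, flat top and bottom. Origin: centre of its underside, z up. It rests on the mat anywhere near the middle of the plate.
- dish_b: second white-lidded dish, same size and origin, resting on dish_a.
- dish_c: the dish with the blue lid, same size and origin, lying flat on the bench to the left or to the right of the shaker (a red-capped jar stands on the other side).
- dial (a joint): speed dial angle in rad, 0 to 5.5, grows clockwise seen from above; at 0 the pointer points along the shaker's -x. Smooth flat grey disc, 100 mm across, 14 mm thick, on an upright axis with friction of about 0.06 N m; it stays where it is left. A closed fingertip pressed with 3 to 7 N well off centre and moved round the axis drags it along, with some slip.
- dial_top (a point): centre of the dial's flat top face, on its axis, 94 mm above the bench when not pressed. The whole dial is sprung: it sinks by about 1 mm per 1.2 N of press, up to 6 mm, and comes up again.
- pointer_tip (a point): outer end of the white pointer line on the dial's top face, 49 mm from the axis
- set_mark (a point): inner tip of the red set-tab (12 by 9 mm, 5 mm high) on the rim of the black scale disc, 53 mm from the dial's axis, 16 mm below the dial's top; it does not move. White ticks every 20 degrees run from 0 to 300 degrees. The dial is set when pointer tip and set mark point the same way from the axis.
- stain_jar: bystander: jar with red cap, 52 mm across, 60 mm high; origin: centre of its underside
- slide_box: bystander: yellow box 60 by 90 by 30 mm; origin: centre of its underside
- magnifier: bystander: black hand lens lying flat, lens ring 66 mm across, handle 80 mm to its +x; origin: under the lens centre
Mind the look-alikes: they are no part of the job. What is shaped like the dish_b but orange or pink is not meant.

How it is judged:
On the way:
1. the blue dish lies flat and squarely on the pile, released and at rest (horizontal distance between dish_c and dish_b below 0.006 m and z of dish_c in the frame of dish_b between 0.013 and 0.019 m and angle between dish_c's own z axis and vertical below 0.06 rad and linear speed of dish_c below 0.02 m/s and contact force between dish_c and the fingers below 0.05 N), for 0.3 s.
At the end, for the whole second after the job is handed in: The three dishes lie flat on the shaker's plate as one pile, blue on top, each centred on the next within 6 mm, at rest; the dial is still and its pointer tip is within 6 mm of the set mark (about 5 degrees either way) (horizontal distance between dish_c and dish_b below 0.006 m and horizontal distance between dish_b and dish_a below 0.006 m and z of dish_c in the frame of dish_a between 0.028 and 0.036 m and z of dish_a in the frame of shaker above 0.086 m and angle between dish_c's own z axis and vertical below 0.06 rad and linear speed of dish_c below 0.02 m/s and horizontal distance between pointer_tip and set_mark below 0.006 m and velocity of joint dial between -0.05 and 0.05 rad/s); the robot touches nothing.
It fails at once if the shaker or its dial is pressed hard by the hand, with more than 25 N (contact force between shaker and the fingers above 25 N).
It fails at once if the pile is pushed more than 20 mm (distance of any of dish_a, dish_b from where it was at the start of the episode above 0.02 m).
It fails at once if the red-capped jar, the yellow box or the hand lens is moved by more than 30 mm (distance of any of stain_jar, slide_box, magnifier from where it was at the start of the episode above 0.03 m).
It also fails if it takes over 61 s, if anything falls off the work surface, if the arm or the gripper's body presses on something with over 40 N, if the wrist force passes 120 N, or if a joint passes its speed limit or range.

## Working session

There is one attempt and no reset: what is moved stays moved. The work goes in short steps, Python scripts to look and compute and a tool call to move; the robot and the scene stay as the last step left them, time stands still between calls to the robot, and variables do not carry over. Pictures are saved under pics/ and viewed, about 8 in all and at most 12, crops included, and the job is handed in when it is done.

Besides the shell and the picture viewer there is one more tool, called as name(argument=value, ...) on one line, values as JSON. arm_command: Moves the arm, as the interface text tells. Its arguments: {"type":"object","properties":{"delta_pos":{"type":"array","items":{"type":"array","items":{"type":"number"}}},"rotation":{"type":"array","items":{"type":"array","items":{"type":"number"}}},"gripper":{"type":"number"},"grip_force":{"type":"number"}},"required":["delta_pos","rotation"]}

```bash
mkdir -p pics
python3 - <<'E'
from workcell import monitor, optics, bot
import cv2,numpy as np
s=monitor.observe(); print({k:np.round(v,3).tolist() for k,v in s.items()})
for n in("scene","top"):
    im=optics.grab_frame(n); cv2.imwrite(f"pics/{n}0.png",im[:,:,::-1]); p=optics.camera_params(n); print(n,{k:np.round(v,4).tolist() for k,v in p.items()})
E
```

```text
{'clock': 0.0, 'qpos': [1.165, 0.522, -0.036, 1.6, 0.021, 1.021, -0.113], 'qd': [-0.0, 0.0, -0.0, 0.001, -0.0, -0.001, 0.001], 'joint_efforts': [0.003, -92.708, 1.982, -36.991, 0.018, 0.008, 0.0], 'position': [0.206, -0.59, 0.245], 'tool_rot': [-1.515, 1.57, 1.962], 'force': [-0.072, -0.077, 0.084], 'moment': [0.017, -0.049, 0.02], 'grip_width': 0.085}
scene {'fx': 484.3331, 'fy': 484.3331, 'cx': 317.0402, 'cy': 242.6883, 'origin': [1.0977, 0.504, 0.8531], 'rotation': [-2.3113, 0.0021, 2.2543]}
top {'fx': 461.1329, 'fy': 461.1329, 'cx': 324.7186, 'cy': 233.4778, 'origin': [0.3454, 0.0038, 1.0189], 'rotation': [-2.9992, -0.0026, -1.5522]}
```

View pics/top0.png

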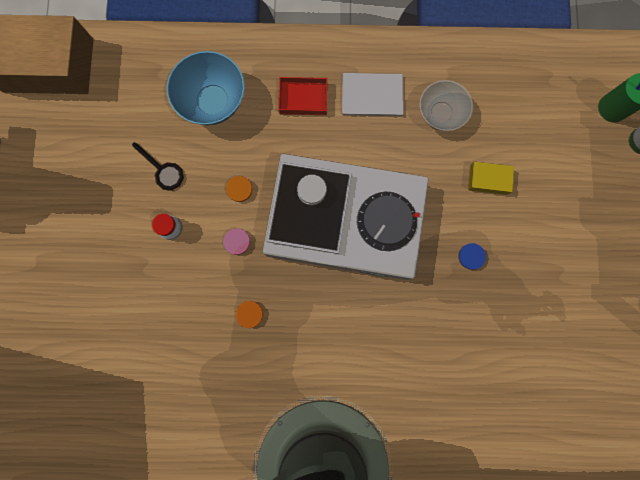

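View pics/scene0.png

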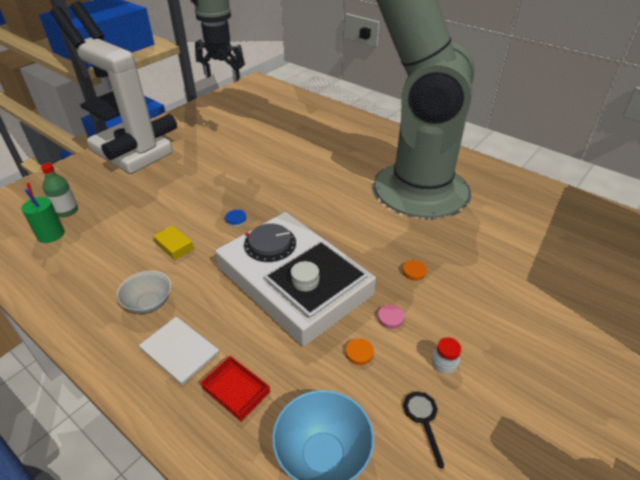

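The scene shows blue dish_c at top-view (473,257). Look-alikes are the orange discs at (239,188) and (249,314) and the pink one at (236,241), and I reject all three because the dish has a blue lid. The pile is at (312,189), the dial centre at about (387,221), the pointer tip at about (377,238) and the red tab at about (417,215). The jar is at (165,225).

```bash
cat > h.py <<'E'
from workcell import monitor, optics, bot
import cv2,numpy as np
from scipy.spatial.transform import Rotation as R
def ray(p,uv):
    d=R.from_euler('xyz',p['rotation']).as_matrix()@np.array([(uv[0]-p['cx'])/p['fx'],(uv[1]-p['cy'])/p['fy'],1.])
    return np.array(p['origin']),d
def onz(p,uv,z):
    o,d=ray(p,uv); return o+d*(z-o[2])/d[2]
def proj(p,X):
    c=R.from_euler('xyz',p['rotation']).as_matrix().T@(np.array(X)-p['origin']); return np.array([p['cx']+p['fx']*c[0]/c[2],p['cy']+p['fy']*c[1]/c[2]])
def blob(im,lo,hi,near=None,roi=None):
    h=cv2.cvtColor(im,cv2.COLOR_RGB2HSV); m=cv2.inRange(h,lo,hi)
    if roi: k=np.zeros_like(m); k[roi[1]:roi[3],roi[0]:roi[2]]=255; m&=k
    cs,_=cv2.findContours(m,cv2.RETR_EXTERNAL,cv2.CHAIN_APPROX_NONE)
    c=max(cs,key=cv2.contourArea); M=cv2.moments(c); return np.array([M['m10'],M['m01']])/max(M['m00'],1e-9),M['m00'],c
E
python3 - <<'E'
from h import *
im=cv2.imread('pics/top0.png')[:,:,::-1]; p=optics.camera_params('top')
c,a,_=blob(im,(105,120,60),(130,255,255),roi=(440,220,510,290)); X=onz(p,c,.016); print('blue',c,a,X, 'diam px expect',np.sqrt(4*a/np.pi)/p['fx']*1.0)
c2,a2,_=blob(im,(0,0,150),(180,40,255),roi=(290,170,335,207)); print('pile',c2,a2,onz(p,c2,.122))
c3,a3,_=blob(im,(0,150,80),(8,255,255),roi=(405,205,430,225)); print('tab',c3,a3,onz(p,c3,.08))
print('dial',onz(p,(387,221),.094),'ptr',onz(p,(376,238),.094),onz(p,(384,225),.094))
for uv in [(282,154),(428,178),(413,278),(263,254)]: print(onz(p,uv,.07).round(4))
sc=cv2.imread('pics/scene0.png')[:,:,::-1]; q=optics.camera_params('scene')
c,a,_=blob(sc,(105,120,60),(130,255,255),roi=(220,205,252,230)); print('scene blue',c,onz(q,c,.016))
c,a,_=blob(sc,(0,0,170),(180,60,255),roi=(288,258,322,280)); print('scene pile',c,onz(q,c,.122))
o=[cv2.resize(im[150:290,x:x+140],(400,400),interpolation=cv2.INTER_CUBIC) for x in (350,420)]
cv2.imwrite('pics/c1.png',np.hstack(o)[:,:,::-1])
E
```

```text
blue [472.01425662 255.93991853] 491.0 [ 0.44575694 -0.31860633  0.016     ] diam px expect 0.05422127008502647
pile [311.43617665 188.13339383] 551.0 [0.56476915 0.03207649 0.122     ]
tab [415.57471264 214.54022989] 14.5 [ 0.5231884  -0.18340985  0.08      ]
dial [ 0.5060632  -0.12232535  0.094     ] ptr [ 0.47073575 -0.10003715  0.094     ] [ 0.49770083 -0.11622256  0.094     ]
[0.6508 0.0981 0.07  ]
[ 0.6042 -0.2124  0.07  ]
[ 0.3926 -0.1789  0.07  ]
[0.4362 0.1305 0.07  ]
scene blue [235.49029126 216.60194175] [ 0.44691847 -0.31470394  0.016     ]
scene pile [304.60734037 271.08144796] [0.56355627 0.03331754 0.122     ]
```

View pics/c1.png

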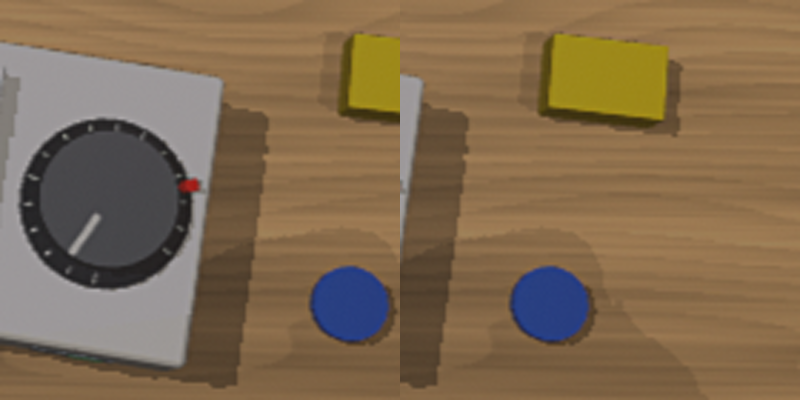

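```bash
cat >> h.py <<'E'
def go(T):
    s=monitor.observe(); M=R.from_euler('xyz',s['tool_rot']).as_matrix(); d=np.array(T)-s['position']
    print('t',round(s['clock'],2),'pos',np.round(s['position'],4),'F',np.round(s['force'],1),'w',round(s['grip_width'],4),'delta units',np.round(M.T@d/.03,3)); return s,M
E
python3 - <<'E'
from h import *
s,M=go([.446,-.3175,.12]); print(M.round(3), optics.camera_params('wrist'))
E
```

```text
t 0.1 pos [ 0.2059 -0.5898  0.2448] F [ 0.2 -0.1  0.4] w 0.0856 delta units [  4.165  -5.928 -10.549]
[[-0.     0.33  -0.944]
 [ 0.001 -0.944 -0.33 ]
 [-1.    -0.001  0.   ]] {'fx': 338.1035258154887, 'fy': 338.1035258154887, 'cx': 318.00254089829457, 'cy': 243.36313575167495, 'origin': array([ 0.28423588, -0.56378527,  0.37337529]), 'rotation': array([ 2.81361853e+00,  1.40636937e-03, -1.23377514e+00])}
```

arm_command(delta_pos=[[0.3,-0.55,-0.95],[0.3,-0.55,-0.95],[0.3,-0.55,-0.95],[0.3,-0.55,-0.95],[0.3,-0.55,-0.95],[0.3,-0.55,-0.95],[0.3,-0.55,-0.95],[0.3,-0.55,-0.95],[0.3,-0.55,-0.95],[0.3,-0.55,-0.95]], rotation=[[0,0,0],[0,0,0],[0,0,0],[0,0,0],[0,0,0],[0,0,0],[0,0,0],[0,0,0],[0,0,0],[0,0,0]], gripper=-1, grip_force=25)

```text
clock: 1.1
position: [0.4237, -0.3341, 0.1497]
tool_rot: [-0.634, 1.567, 2.835]
force: [0.3, 0.3, -0.2]
grip_width: 0.0856
```

Run:
```python
from h import *
s,M=go([.446,-.3175,.12]); print(s['tool_rot'],s['qpos'])
p=optics.camera_params('wrist');im=optics.grab_frame('wrist'); cv2.imwrite('pics/w1.png',im[:,:,::-1])
c,a,k=blob(im,(105,120,60),(130,255,255)); X=onz(p,c,.016); print(c,a,X,cv2.boundingRect(k)); go([X[0],X[1],.06])
```

```text
t 1.1 pos [ 0.4237 -0.3341  0.1497] F [ 0.3  0.3 -0.2] w 0.0856 delta units [ 0.989 -0.282 -0.884]
[-0.63366814  1.56722282  2.83511421] [ 0.61810109  0.51596445 -0.08230507  1.90676256  0.06250281  0.72476362
 -0.74409753]
[308.03996836 197.56085985] 3582.0 [ 0.45069995 -0.31748766  0.016     ] (273, 164, 70, 68)
t 1.15 pos [ 0.4273 -0.3289  0.1484] F [ 5.4  7.1 -1.5] w 0.0854 delta units [ 2.946 -0.09  -0.864]
```

View pics/w1.png

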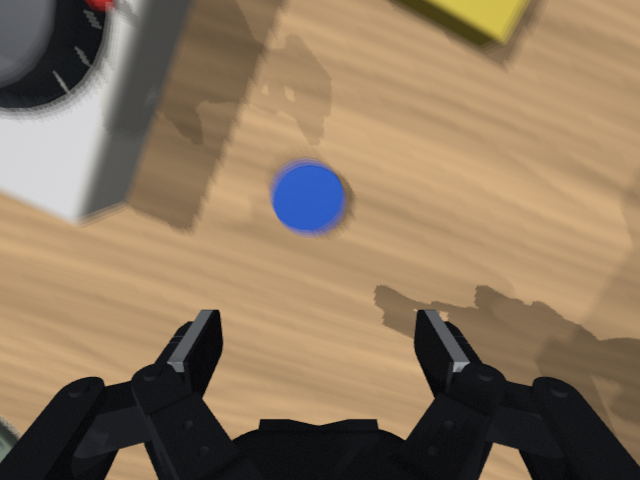

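The view shows the blue dish at (308,197), with the yellow box and shaker clear. The picture is motion-smeared, so I'll move above it and look again at rest.

arm_command(delta_pos=[[0.7,0,-0.2],[0.7,0,-0.2],[0.7,0,-0.2],[0,0,0],[0,0,0]], rotation=[[0,0,0],[0,0,0],[0,0,0],[0,0,0],[0,0,0]])

```text
clock: 1.65
position: [0.4458, -0.3201, 0.083]
tool_rot: [-1.299, 1.564, 2.18]
force: [-1.1, 0.3, 0.3]
grip_width: 0.0856
```

Run:
```python
from h import *
p=optics.camera_params('wrist');im=optics.grab_frame('wrist')
c,a,k=blob(im,(105,120,60),(130,255,255)); X=onz(p,c,.016); print(c,a,X,cv2.boundingRect(k),p['origin']); s,M=go([X[0],X[1],.018]); print(M.round(3),s['qd'].round(3))
```

```text
[317.8502855  262.38890255] 6100.5 [ 0.4492455  -0.31954827  0.016     ] (273, 219, 91, 87) [ 0.52459449 -0.29448776  0.2114132 ]
t 1.7 pos [ 0.4458 -0.3202  0.0831] F [-0.7  0.5  0.5] w 0.0851 delta units [ 2.17   0.033 -0.12 ]
[[-0.004  0.331 -0.943]
 [ 0.005 -0.943 -0.331]
 [-1.    -0.006  0.002]] [ 0.003 -0.015 -0.001 -0.001  0.001  0.001 -0.001]
```

arm_command(delta_pos=[[0.6,0,-0.06],[0.6,0,0],[0.6,0.0,0],[0.4,0,0],[0,0,0],[0,0,0]], rotation=[[0,0,0],[0,0,0],[0,0,0],[0,0,0],[0,0,0],[0,0,0]])

```text
clock: 2.3
position: [0.4483, -0.3231, 0.0215]
tool_rot: [2.949, 1.568, 0.142]
force: [-0.6, -0.3, 0.1]
grip_width: 0.0856
```

Run:
```python
from h import *
go([.4475,-.319,.016])
im=optics.grab_frame('wrist'); cv2.imwrite('pics/w2.png',im[:,:,::-1])
```

```text
t 2.3 pos [ 0.4483 -0.3231  0.0215] F [-0.6 -0.3  0.1] w 0.0856 delta units [ 0.184 -0.138 -0.02 ]
```

View pics/w2.png

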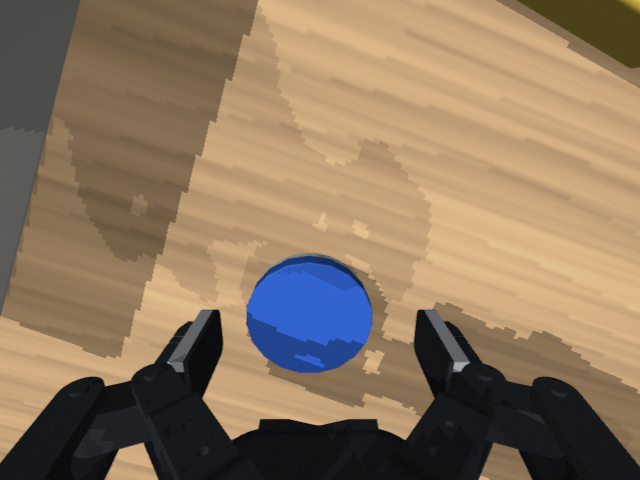

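The dish at (310,315) sits between the open pads, which are centred at about 317. I'll lower a little, centre and close.

arm_command(delta_pos=[[0.2,-0.13,0],[0,0,0]], rotation=[[0,0,0],[0,0,0]])

```text
clock: 2.55
position: [0.4474, -0.3196, 0.0166]
tool_rot: [2.667, 1.566, -0.141]
force: [-0.9, 0.3, 0.1]
grip_width: 0.0857
```

arm_command(delta_pos=[[0,0,0],[0,0,0],[0,0,0],[0,0,0],[0,0,0],[0,0,0]], rotation=[[0,0,0],[0,0,0],[0,0,0],[0,0,0],[0,0,0],[0,0,0]], gripper=1, grip_force=25)

```text
clock: 3.15
position: [0.4478, -0.3198, 0.0176]
tool_rot: [2.57, 1.565, -0.237]
force: [0.8, 0.5, 0.1]
grip_width: 0.0565
```

Run:
```python
from h import *
s,M=go([.4475,-.319,.14]);print(M.round(3))
```

```text
t 3.15 pos [ 0.4478 -0.3198  0.0176] F [0.8 0.5 0.1] w 0.0565 delta units [-4.08  -0.015 -0.018]
[[ 0.005  0.328 -0.945]
 [-0.001 -0.945 -0.328]
 [-1.     0.003 -0.005]]
```

arm_command(delta_pos=[[-0.5,0,0],[-0.8,0,0],[-0.9,0,0],[-0.9,0,0],[-0.9,0,0],[-0.9,0,0],[-0.5,0,0],[0,0,0],[0,0,0]], rotation=[[0,0,0],[0,0,0],[0,0,0],[0,0,0],[0,0,0],[0,0,0],[0,0,0],[0,0,0],[0,0,0]])

```text
clock: 4.05
position: [0.4461, -0.3192, 0.1935]
tool_rot: [2.471, 1.562, -0.337]
force: [0.5, 0.5, -1.2]
grip_width: 0.0568
```

Run:
```python
from h import *
p=optics.camera_params('wrist');im=optics.grab_frame('wrist'); cv2.imwrite('pics/w3.png',im[:,:,::-1])
c,a,k=blob(im,(105,120,40),(130,255,255)); s,M=go([.564,.0325,.2])
X=onz(p,c,s['position'][2]-.0016); print(c,a,cv2.boundingRect(k),X,'in tool mm',1000*M.T@(X-s['position']))
t=optics.grab_frame('top');cv2.imwrite('pics/top1.png',t[:,:,::-1]); pt=optics.camera_params('top')
c,a,k=blob(t,(105,120,40),(130,255,255),roi=(420,200,560,330)); print(c,a,onz(pt,c,s['position'][2]-.0016)); print(M.round(3))
```

```text
t 4.1 pos [ 0.4462 -0.3193  0.1934] F [ 0.8 -0.2  0.2] w 0.0565 delta units [-0.221 -9.786 -7.559]
[317.87660589 320.09493591] 11818.5 (254, 260, 129, 119) [ 0.4488769  -0.31942302  0.19179624] in tool mm [ 1.62161842  1.03559418 -2.47288559]
[497.01685393 237.12546816] 89.0 [ 0.46323701 -0.30833133  0.19179624]
[[ 0.008  0.328 -0.945]
 [-0.003 -0.945 -0.328]
 [-1.     0.005 -0.007]]
```

View pics/w3.png

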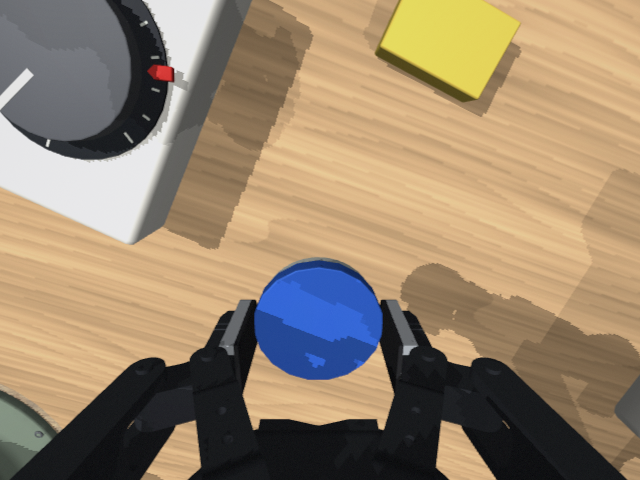

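arm_command(delta_pos=[[0,-0.5,-0.3],[-0.02,-0.95,-0.57],[-0.02,-0.95,-0.57],[-0.02,-0.95,-0.57],[-0.02,-0.95,-0.57],[-0.02,-0.95,-0.57],[-0.02,-0.95,-0.57],[-0.02,-0.95,-0.57],[-0.02,-0.95,-0.57],[-0.02,-0.95,-0.57]], rotation=[[0,0,0],[0,0,0],[0,0,0],[0,0,0],[0,0,0],[0,0,0],[0,0,0],[0,0,0],[0,0,0],[0,0,0]])

```text
clock: 5.15
position: [0.5079, -0.0014, 0.1893]
tool_rot: [-0.297, 1.563, -3.112]
force: [0.5, -0.4, -0.2]
grip_width: 0.0567
```

arm_command(delta_pos=[[0,-0.5,-0.3],[0,0,0],[0,0,0],[0,0,0]], rotation=[[0,0,0],[0,0,0],[0,0,0],[0,0,0]])

```text
clock: 5.55
position: [0.5105, 0.0203, 0.1864]
tool_rot: [-0.373, 1.557, 3.101]
force: [0.0, -0.3, -0.7]
grip_width: 0.0564
```

Run:
```python
from h import *
p=optics.camera_params('wrist');im=optics.grab_frame('wrist'); cv2.imwrite('pics/w4.png',im[:,:,::-1])
s,M=go([.564,.0325,.2]); print(M.round(3),p['origin'],proj(p,[.564,.0325,.122]))
```

```text
t 5.6 pos [0.5105 0.02   0.1864] F [ 0.5 -0.9 -0.6] w 0.0566 delta units [-0.478  0.186 -1.816]
[[-0.013  0.326 -0.945]
 [ 0.    -0.945 -0.326]
 [-1.    -0.005  0.013]] [0.59069973 0.04618802 0.31390466] [327.2135673  179.48096425]
```

View pics/w4.png

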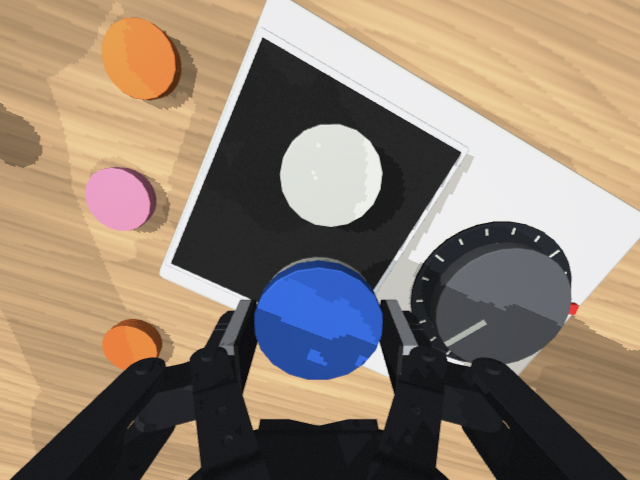

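Run:
```python
from h import *
im=cv2.imread('pics/w4.png')[:,:,::-1].copy(); p=optics.camera_params('wrist')
hsv=cv2.cvtColor(im,cv2.COLOR_RGB2HSV)
print('V col318',hsv[255:285:2,318,2], hsv[255:285:2,318,1])
c,a,k=blob(im,(0,0,150),(180,60,255),roi=(270,115,395,235)); e=cv2.fitEllipse(cv2.convexHull(k)); print('pile',c,a,cv2.boundingRect(k),e)
for uv in (c,e[0]): print(onz(p,uv,.122))
for v in (60,110,130,150):
  c,a,k=blob(im,(105,120,v),(130,255,255),roi=(240,240,400,400)); e=cv2.fitEllipse(cv2.convexHull(k)); 
  s=monitor.observe();M=R.from_euler('xyz',s['tool_rot']).as_matrix(); X=onz(p,e[0],s['position'][2]-.0016); print(v,e,X,1000*M.T@(X-s['position']))
```

```text
V col318 [ 40  94 126 114 116 116 173 202 200 201 200 200 200 200 199] [  6   8   6 197 196 202 187 191 194 193 194 193 193 193 196]
pile [330.54387814 174.76839451] 8064.0 (280, 124, 103, 103) ((330.6046447753906, 174.76353454589844), (101.94429016113281, 102.65196990966797), 16.595783233642578)
[0.56706479 0.03128973 0.122     ]
[0.56707853 0.0312584  0.122     ]
60 ((317.99713134765625, 319.9726867675781), (118.87841796875, 129.5214385986328), 90.05522155761719) [0.51340195 0.01981546 0.18477747] [ 1.56095362  1.13490602 -2.69376602]
110 ((317.3791809082031, 320.81915283203125), (117.45987701416016, 128.34225463867188), 97.32488250732422) [0.51290502 0.01993176 0.18477747] [ 1.56766784  0.8629533  -2.26195516]
130 ((317.5738220214844, 322.24102783203125), (113.45327758789062, 128.6516876220703), 94.84021759033203) [0.51224804 0.01961368 0.18477747] [ 1.57633133  0.94946655 -1.53722032]
150 ((317.9687805175781, 323.00347900390625), (112.15679931640625, 127.62151336669922), 90.91873931884766) [0.51193733 0.01932143 0.18477747] [ 1.58036457  1.12444802 -1.14822264]
```

Pile at (331,175), held blue lid top at (318,323). The wrist relative shift puts the TCP target at (.5658,.032), and the fixed cameras give the pile at (.564,.0325), so they agree within 2 mm. I'll move above it.

arm_command(delta_pos=[[0,0.05,-0.45],[0,0.05,-0.5],[0,0.06,-0.5],[0.2,0.06,-0.41],[0.3,0,0],[0.3,0,0],[0,0,0],[0,0,0]], rotation=[[0,0.13,0],[0,0,0],[0,0,0],[0,0,0],[0,0,0],[0,0,0],[0,0,0],[0,0,0]])

```text
clock: 6.4
position: [0.5688, 0.0277, 0.1591]
tool_rot: [-2.131, 1.566, 1.336]
force: [0.1, -0.3, 0.2]
grip_width: 0.0564
```

Run:
```python
from h import *
s,M=go([.5655,.032,.1396]); print(M.round(3))
```

```text
t 6.4 pos [0.5688 0.0277 0.1591] F [ 0.1 -0.3  0.2] w 0.0564 delta units [ 0.65  -0.168  0.062]
[[ 0.001  0.32  -0.948]
 [ 0.004 -0.948 -0.32 ]
 [-1.    -0.004 -0.002]]
```

arm_command(delta_pos=[[0.15,-0.168,0.06],[0.2,0,0],[0.15,0,0],[0.05,0,0],[0,0,0],[0,0,0]], rotation=[[0,0,0],[0,0,0],[0,0,0],[0,0,0],[0,0,0],[0,0,0]])

```text
clock: 7.0
position: [0.5647, 0.0324, 0.1417]
tool_rot: [-2.237, 1.566, 1.231]
force: [0.3, -1.0, -1.0]
grip_width: 0.0568
```

Run:
```python
from h import *
s,M=go([.5655,.032,.1396])
```

```text
t 7.0 pos [0.5647 0.0324 0.1417] F [ 0.3 -1.  -1. ] w 0.0568 delta units [ 0.071  0.022 -0.019]
```

arm_command(delta_pos=[[0.04,0.02,-0.02],[0.03,0,0],[0,0,0]], rotation=[[0,0,0],[0,0,0],[0,0,0]])

```text
clock: 7.3
position: [0.5659, 0.0319, 0.1398]
tool_rot: [-2.364, 1.566, 1.104]
force: [0.1, 0.0, -1.7]
grip_width: 0.0567
```

Run:
```python
from h import *
s,M=go([.5655,.032,.1396])
```

```text
t 7.3 pos [0.5659 0.0319 0.1398] F [ 0.1  0.  -1.7] w 0.0567 delta units [ 0.008 -0.007  0.01 ]
```

arm_command(delta_pos=[[0.03,0,0],[0,0,0]], rotation=[[0,0,0],[0,0,0]])

```text
clock: 7.5
position: [0.5661, 0.0318, 0.1395]
tool_rot: [-2.485, 1.566, 0.982]
force: [-0.6, 0.3, 0.6]
grip_width: 0.0563
```

arm_command(delta_pos=[[0,0,0],[0,0,0],[0,0,0],[0,0,0],[0,0,0],[0,0,0]], rotation=[[0,0,0],[0,0,0],[0,0,0],[0,0,0],[0,0,0],[0,0,0]], gripper=-1)

```text
clock: 8.1
position: [0.5662, 0.0319, 0.1395]
tool_rot: [-2.513, 1.565, 0.954]
force: [0.3, 0.3, -0.2]
grip_width: 0.0854
```

arm_command(delta_pos=[[-0.2,0,0],[-0.5,0,0],[-0.8,0,0],[-0.5,0,0.5],[0,0,0.8],[0,0,0.8],[0,0,0],[0,0,0]], rotation=[[0,0,0],[0,0,0],[0,0,0],[0,0,0],[0,0,0],[0,0,0],[0,0,0],[0,0,0]])

```text
clock: 8.9
position: [0.5048, 0.0111, 0.2044]
tool_rot: [-2.736, 1.564, 0.731]
force: [0.0, -0.2, 1.0]
grip_width: 0.0855
```

Run:
```python
from h import *
p=optics.camera_params('wrist');im=optics.grab_frame('wrist'); cv2.imwrite('pics/w5.png',im[:,:,::-1])
s,M=go([.5655,.032,.1396]); print(M.round(3))
c,a,k=blob(im,(105,120,150),(130,255,255)); e=cv2.fitEllipse(cv2.convexHull(k)); print('blue',c,e,onz(p,e[0],.138),p['origin'])
t=optics.grab_frame('top');cv2.imwrite('pics/top2.png',t[:,:,::-1])
sc=optics.grab_frame('scene');cv2.imwrite('pics/scene2.png',sc[:,:,::-1])
a=cv2.resize(im[60:380,120:520],(400,320)); b=cv2.resize(sc[230:310,255:355],(400,320),interpolation=cv2.INTER_CUBIC)
cv2.imwrite('pics/c2.png',np.hstack([a,b])[:,:,::-1])
```

```text
t 8.95 pos [0.5048 0.011  0.2043] F [ 0.2 -0.  -0.2] w 0.0857 delta units [ 2.17  -0.008 -2.127]
[[ 0.005  0.32  -0.947]
 [ 0.005 -0.947 -0.32 ]
 [-1.    -0.003 -0.006]]
blue [317.89592676 162.05923019] ((317.8965759277344, 162.07098388671875), (100.91344451904297, 103.0919189453125), 2.485515832901001) [0.56667566 0.03113803 0.138     ] [0.58276535 0.0358666  0.33355914]
```

View pics/c2.png

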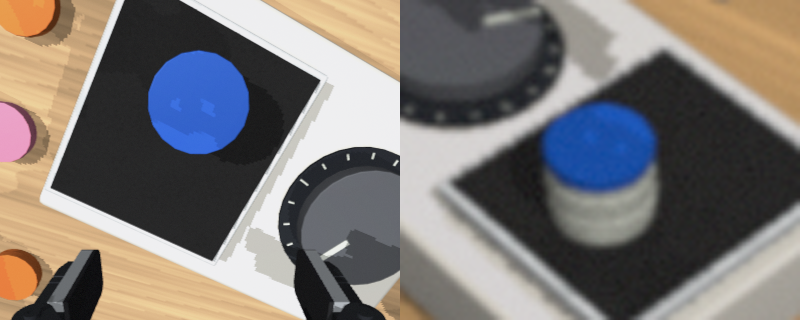

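The blue lid is at (.5667,.0311) and the pile measured (.5671,.0313), so it is square, and the scene crop shows an upright three-dish pile. Next is the dial: I'll shut the gripper and look from above it.

arm_command(delta_pos=[[0,0.5,0.4],[0.05,0.7,0.6],[0.05,0.7,0.6],[0.05,0.7,0.6],[0.1,0.7,0.6],[0.1,0.6,0.5],[0,0.2,0.1],[0,0,0],[0,0,0]], rotation=[[0,0,0],[0,0,0],[0,0,0],[0,0,0],[0,0,0],[0,0,0],[0,0,0],[0,0,0],[0,0,0]], gripper=1)

```text
clock: 9.95
position: [0.4507, -0.14, 0.1906]
tool_rot: [-2.465, 1.563, 1.007]
force: [0.6, 0.1, -0.4]
grip_width: -0.0002
```

Run:
```python
from h import *
p=optics.camera_params('wrist');im=optics.grab_frame('wrist'); cv2.imwrite('pics/w6.png',im[:,:,::-1])
s,M=go([.507,-.1235,.11]); print(M.round(3),p['origin'])
for n,X in(('c',[.507,-.1235,.094]),('tab',[.523,-.178,.08])): print(n,proj(p,X))
```

```text
t 10.0 pos [ 0.4509 -0.1398  0.1906] F [ 1.  -0.1  0.4] w 0.0002 delta units [ 2.7    0.109 -1.928]
[[ 0.005  0.326 -0.946]
 [ 0.007 -0.946 -0.326]
 [-1.    -0.005 -0.007]] [ 0.52867064 -0.11509351  0.31971258]
c [321.26519638 168.14941488]
tab [402.71027195 169.98008511]
```

View pics/w6.png

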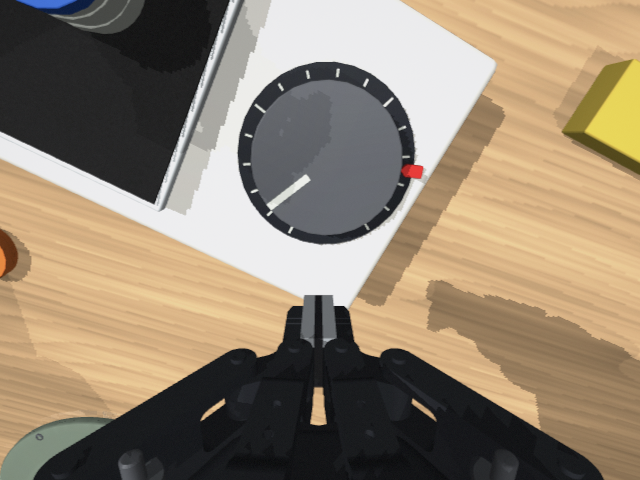

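The dial disc spans roughly x 249–403 and y 78–236. The pointer tip is at (269,207) and the red tab's inner tip at about (403,171).

```bash
cat >> h.py <<'E'
def dial(im,p,C=None):
    u,v=proj(p,[.508,-.1245,.094]); x0,y0,x1,y1=[int(i) for i in(u-85,v-95,u+100,v+95)]; x0=max(x0,0);y0=max(y0,0)
    hsv=cv2.cvtColor(im,cv2.COLOR_RGB2HSV)
    g=cv2.inRange(hsv,(0,0,62),(180,70,150)); k=np.zeros_like(g); k[y0:y1,x0:x1]=255; g=cv2.morphologyEx(g&k,cv2.MORPH_OPEN,np.ones((9,9)))
    c=max(cv2.findContours(g,0,cv2.CHAIN_APPROX_NONE)[0],key=cv2.contourArea); h=cv2.convexHull(c); e=cv2.fitEllipse(h); Ci=onz(p,e[0],.094)
    if C is None: C=Ci
    w=cv2.inRange(hsv,(0,0,165),(60,60,255)); d=np.zeros_like(w); cv2.fillConvexPoly(d,h,255); w&=d
    w=cv2.morphologyEx(w,cv2.MORPH_CLOSE,np.ones((3,3)))
    cs=cv2.findContours(w,0,cv2.CHAIN_APPROX_NONE)[0]; pc=max(cs,key=cv2.contourArea)[:,0]
    P=np.array([onz(p,q,.094) for q in pc])-C; far=P[np.argmax(np.hypot(P[:,0],P[:,1]))]; m=P.mean(0)
    rt=cv2.inRange(hsv,(0,150,90),(8,255,255))|cv2.inRange(hsv,(174,150,90),(180,255,255)); rt&=k
    tc=max(cv2.findContours(rt,0,cv2.CHAIN_APPROX_NONE)[0],key=cv2.contourArea)[:,0]
    T=np.array([onz(p,q,.081) for q in tc])-C; A=lambda q:np.degrees(np.arctan2(q[1],q[0]))
    r=np.hypot(T[:,0],T[:,1]); 
    print('ell',np.round(e,1) if 0 else e,'C',Ci.round(4),'ptr ang mean/far',A(m).round(1),A(far).round(1),'r',np.hypot(*far[:2]).round(4),'n',len(pc))
    print('tab ang',A(T.mean(0)).round(1),'tip',A(T[r<r.min()+.0015].mean(0)).round(1),'r',r.min().round(4),r.max().round(4))
E
python3 - <<'E'
from h import *
im=cv2.imread('pics/w6.png')[:,:,::-1].copy(); p=optics.camera_params('wrist'); dial(im,p)
print(onz(p,(326,157),.094),onz(p,(326,153),.078),onz(p,(269,207),.094),onz(p,(403,171),.08))
dial(cv2.imread('pics/top0.png')[:,:,::-1].copy(),optics.camera_params('top')) if 0 else None
E
```

```text
ell ((326.04345703125, 156.7696990966797), (152.41403198242188, 156.08331298828125), 8.335289001464844) C [ 0.5149 -0.1238  0.094 ] ptr ang mean/far 151.2 151.4 r 0.0513 n 88
tab ang -80.8 tip -81.1 r 0.0532 0.0675
[ 0.51480242 -0.12383802  0.094     ] [ 0.51634906 -0.12357697  0.078     ] [ 0.4709941  -0.09823959  0.094     ] [ 0.5225534  -0.17824769  0.08      ]
```

arm_command(delta_pos=[[0.2,-0.3,-0.5],[0.6,-0.3,-0.5],[0.7,-0.2,-0.3],[0.6,0,0],[0.3,0,0],[0,0,0],[0,0,0]], rotation=[[0,0,0],[0,0,0],[0,0,0],[0,0,0],[0,0,0],[0,0,0],[0,0,0]])

```text
clock: 10.7
position: [0.485, -0.0959, 0.118]
tool_rot: [-2.673, 1.559, 0.808]
force: [-0.1, 0.1, -1.1]
grip_width: 0.0
```

Run:
```python
from h import *
s,M=go([.481,-.104,.104]); print(M.round(3))
sc=optics.grab_frame('scene'); q=optics.camera_params('scene'); t=optics.grab_frame('top'); pt=optics.camera_params('top')
a=cv2.resize(sc[200:290,220:320],(400,360),interpolation=cv2.INTER_CUBIC); b=cv2.resize(t[175:265,340:440],(400,360),interpolation=cv2.INTER_CUBIC)
cv2.imwrite('pics/c3.png',np.hstack([a,b])[:,:,::-1])
for C in ([.508,-.124,.094],[.515,-.124,.094]): print([( (proj(q,C)-[220,200])*4).round(0),((proj(pt,C)-[340,175])*4).round(0)])
```

```text
t 10.7 pos [ 0.485  -0.0959  0.118 ] F [-0.1  0.1 -1.1] w 0.0 delta units [0.463 0.213 0.222]
[[ 0.008  0.333 -0.943]
 [ 0.009 -0.943 -0.333]
 [-1.    -0.005 -0.011]]
[array([197., 144.]), array([191., 180.])]
[array([188., 150.]), array([191., 167.])]
```

View pics/c3.png

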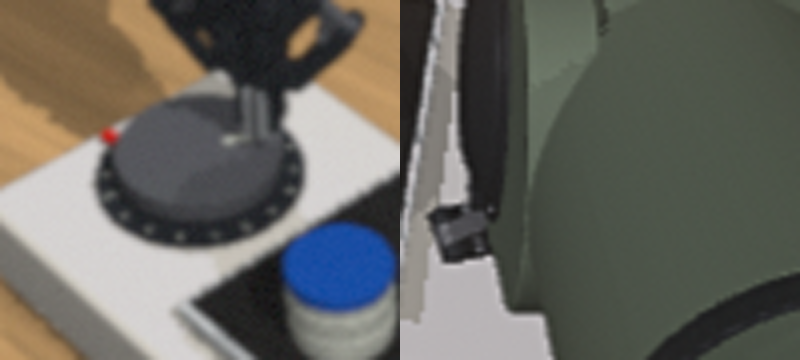

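arm_command(delta_pos=[[0.1,0.19,0.16],[0.15,0,0],[0.1,0,0],[0.06,0,0],[0.05,0,0],[0,0,0]], rotation=[[0,0,0],[0,0,0],[0,0,0],[0,0,0],[0,0,0],[0,0,0]])

```text
clock: 11.4
position: [0.4829, -0.1047, 0.1049]
tool_rot: [-2.886, 1.557, 0.594]
force: [-1.1, -0.7, 2.7]
grip_width: 0.0001
```

Run:
```python
from h import *
s,M=go([.4823,-.103,.104]); print(M.round(3))
```

```text
t 11.4 pos [ 0.4829 -0.1047  0.1049] F [-1.1 -0.7  2.7] w 0.0001 delta units [ 0.03  -0.059  0.002]
[[ 0.012  0.331 -0.943]
 [ 0.008 -0.944 -0.331]
 [-1.    -0.004 -0.014]]
```

```bash
cat >> h.py <<'E'
def sweep(C,r,step,n,z):
    s=monitor.observe(); M=R.from_euler('xyz',s['tool_rot']).as_matrix(); P=s['position'].copy(); a=np.arctan2(P[1]-C[1],P[0]-C[0])
    print('t',round(s['clock'],2),'pos',P.round(4),'F',s['force'].round(1),'ang',np.degrees(a).round(1),'r',np.hypot(P[0]-C[0],P[1]-C[1]).round(4),'tilt',M[:,0].round(3))
    out=[]
    for i in range(n):
        a-=np.radians(step); Q=np.array([C[0]+r*np.cos(a),C[1]+r*np.sin(a),P[2]+np.clip(z-P[2],-.0008,.0008)]); out.append((M.T@(Q-P)/.03).round(2).tolist()); P=Q
    print(out)
E
python3 -c "
from h import *
sweep([.511,-.123],.035,9,10,.1035)"
```

```text
t 11.4 pos [ 0.4829 -0.1047  0.1049] F [-1.1 -0.7  2.7] ang 146.8 r 0.0335 tilt [ 0.012  0.008 -1.   ]
[[0.03, -0.14, -0.12], [0.02, -0.07, -0.17], [0.0, -0.05, -0.18], [0.0, -0.02, -0.18], [0.0, 0.01, -0.18], [0.0, 0.04, -0.18], [0.0, 0.07, -0.17], [0.0, 0.09, -0.16], [0.0, 0.12, -0.14], [0.0, 0.14, -0.12]]
```

arm_command(delta_pos=[[0.03,-0.14,-0.12],[0.03,-0.07,-0.17],[0.01,-0.05,-0.18],[0.01,-0.02,-0.18],[0,0.01,-0.18]], rotation=[[0,-0.06,0],[0,-0.06,0],[0,0,0],[0,0,0],[0,0,0]])

```text
clock: 11.9
position: [0.5051, -0.0875, 0.1028]
tool_rot: [-1.279, 1.568, 2.2]
force: [-2.2, -2.4, 5.0]
grip_width: -0.0002
```

```bash
python3 -c "
from h import *
sweep([.511,-.123],.035,9,10,.1035)"
```

```text
t 11.9 pos [ 0.5051 -0.0875  0.1028] F [-2.2 -2.4  5. ] ang 99.5 r 0.0359 tilt [-0.002  0.003 -1.   ]
[[-0.02, 0.08, -0.17], [-0.0, 0.07, -0.17], [-0.0, 0.1, -0.15], [-0.0, 0.12, -0.14], [-0.0, 0.14, -0.12], [-0.0, 0.16, -0.09], [-0.0, 0.17, -0.07], [-0.0, 0.18, -0.04], [-0.0, 0.18, -0.01], [-0.0, 0.18, 0.02]]
```

arm_command(delta_pos=[[0,0.08,-0.17],[0,0.07,-0.17],[0,0.1,-0.15],[0,0.12,-0.14],[0,0.14,-0.12],[0,0.16,-0.09]], rotation=[[0,0,0],[0,0,0],[0,0,0],[0,0,0],[0,0,0],[0,0,0]])

```text
clock: 12.5
position: [0.5386, -0.0978, 0.1027]
tool_rot: [-1.432, 1.567, 2.049]
force: [-1.7, 1.5, 4.4]
grip_width: 0.0001
```

```bash
python3 -c "
from h import *
sweep([.511,-.123],.035,9,10,.1033)"
```

```text
t 12.5 pos [ 0.5386 -0.0978  0.1027] F [-1.7  1.5  4.4] ang 42.4 r 0.0374 tilt [-0.002  0.004 -1.   ]
[[-0.02, 0.2, 0.02], [-0.0, 0.18, -0.03], [-0.0, 0.18, -0.0], [-0.0, 0.18, 0.03], [-0.0, 0.17, 0.06], [-0.0, 0.16, 0.08], [-0.0, 0.15, 0.11], [-0.0, 0.13, 0.13], [-0.0, 0.11, 0.15], [-0.0, 0.08, 0.16]]
```

arm_command(delta_pos=[[0,0.2,0.02],[0,0.18,-0.03],[0,0.18,0],[0,0.18,0.03],[0,0.17,0.06],[0,0.16,0.08]], rotation=[[0,0,0],[0,0,0],[0,0,0],[0,0,0],[0,0,0],[0,0,0]])

```text
clock: 13.1
position: [0.5465, -0.1321, 0.1028]
tool_rot: [-1.944, 1.567, 1.536]
force: [-0.2, 2.5, 3.8]
grip_width: -0.0002
```

Run:
```python
from h import *
sweep([.511,-.123],.035,9,10,.1033)
p=optics.camera_params('wrist');im=optics.grab_frame('wrist'); cv2.imwrite('pics/w7.png',im[:,:,::-1])
```

```text
t 13.1 pos [ 0.5465 -0.1321  0.1028] F [-0.2  2.5  3.8] ang -14.4 r 0.0367 tilt [ 0.     0.004 -1.   ]
[[-0.02, 0.11, 0.16], [-0.0, 0.12, 0.13], [-0.0, 0.1, 0.15], [-0.0, 0.08, 0.17], [-0.0, 0.05, 0.18], [-0.0, 0.02, 0.18], [-0.0, -0.01, 0.18], [-0.0, -0.04, 0.18], [-0.0, -0.06, 0.17], [0.0, -0.09, 0.16]]
```

View pics/w7.png

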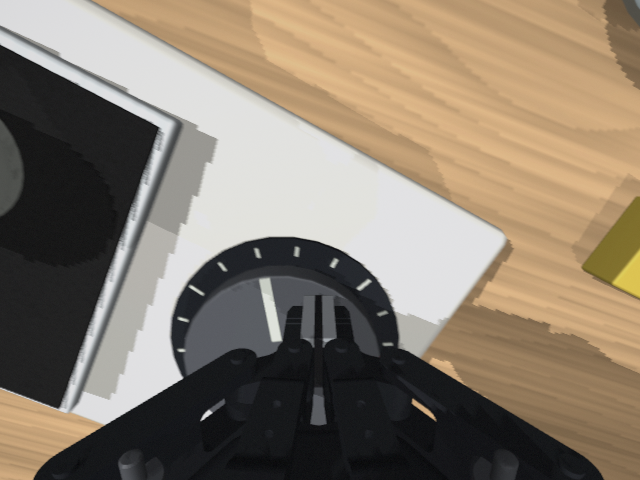

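The pointer tip is at (263,278), close to the 140° tick. That is about 121° turned for 161° of finger travel, so it slips about 25%. I'll continue.

arm_command(delta_pos=[[0,0.11,0.16],[0,0.12,0.13],[0,0.1,0.15],[0,0.08,0.17],[0,0.05,0.18],[0,0.02,0.18]], rotation=[[0,0,0],[0,0,0],[0,0,0],[0,0,0],[0,0,0],[0,0,0]])

```text
clock: 13.75
position: [0.5226, -0.1586, 0.103]
tool_rot: [-2.482, 1.567, 0.997]
force: [1.8, 1.9, 4.8]
grip_width: 0.0001
```

Run:
```python
from h import *
sweep([.511,-.123],.035,9,8,.1033)
```

```text
t 13.75 pos [ 0.5226 -0.1586  0.103 ] F [1.8 1.9 4.8] ang -71.9 r 0.0374 tilt [ 0.002  0.003 -1.   ]
[[-0.01, -0.1, 0.18], [-0.0, -0.05, 0.18], [-0.0, -0.07, 0.17], [-0.0, -0.1, 0.15], [-0.0, -0.12, 0.14], [-0.0, -0.14, 0.12], [0.0, -0.16, 0.09], [0.0, -0.17, 0.07]]
```

arm_command(delta_pos=[[0,-0.1,0.18],[0,-0.05,0.18],[0,-0.07,0.17],[0,-0.1,0.15],[0,-0.12,0.14],[0,-0.14,0.12],[0,0,0]], rotation=[[0,0,0],[0,0,0],[0,0,0],[0,0,0],[0,0,0],[0,0,0],[0,0,0]])

```text
clock: 14.45
position: [0.4866, -0.1516, 0.1032]
tool_rot: [-2.694, 1.567, 0.785]
force: [-0.5, 0.5, 4.6]
grip_width: 0.0
```

Run:
```python
from h import *
sweep([.511,-.123],.035,5,6,.1033)
p=optics.camera_params('wrist');im=optics.grab_frame('wrist'); cv2.imwrite('pics/w8.png',im[:,:,::-1])
for C in(None,np.array([.511,-.1238,.094])): dial(im,p,C)
```

```text
t 14.45 pos [ 0.4866 -0.1516  0.1032] F [-0.5  0.5  4.6] ang -130.4 r 0.0376 tilt [ 0.003  0.003 -1.   ]
[[-0.0, -0.13, -0.03], [0.0, -0.09, 0.04], [0.0, -0.1, 0.03], [0.0, -0.1, 0.02], [0.0, -0.1, 0.01], [0.0, -0.1, 0.0]]Traceback (most recent call last):
  File "<stdin>", line 4, in <module>
  File "h.py", line 30, in dial
    tc=max(cv2.findContours(rt,0,cv2.CHAIN_APPROX_NONE)[0],key=cv2.contourArea)[:,0]
       ~~~^^^^^^^^^^^^^^^^^^^^^^^^^^^^^^^^^^^^^^^^^^^^^^^^^^^^^^^^^^^^^^^^^^^^^
ValueError: max() iterable argument is empty
```

View pics/w8.png

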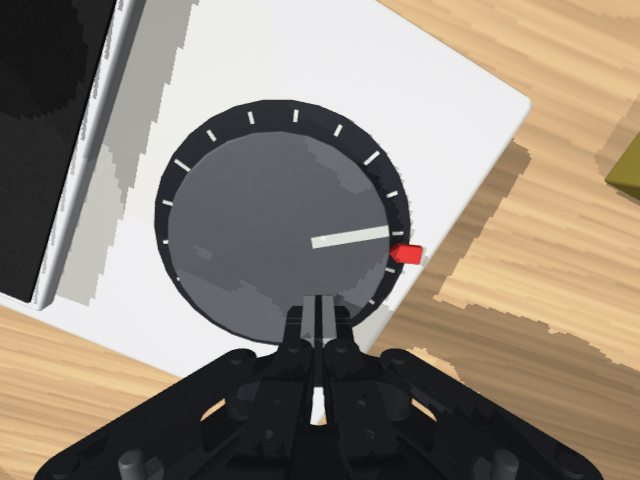

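The pointer tip is at (388,232), and the tab tip at (391,254) lies a little further clockwise. That was the last picture I may view, so from here I use numbers only.

```bash
cat > d.py <<'E'
from h import *
def run(im,p):
    hsv=cv2.cvtColor(im,cv2.COLOR_RGB2HSV); A=lambda q:round(float(np.degrees(np.arctan2(q[1],q[0]))),1)
    C0=np.array([.511,-.1238,.094]); H,W=hsv.shape[:2]
    ring=np.array([proj(p,C0+[.075*np.cos(t),.075*np.sin(t),0]) for t in np.linspace(0,6.28,40)]).astype(np.int32); k=np.zeros((H,W),np.uint8); cv2.fillPoly(k,[ring],255)
    rt=(cv2.inRange(hsv,(0,150,90),(8,255,255))|cv2.inRange(hsv,(172,150,90),(180,255,255)))&k
    tc=max(cv2.findContours(rt,0,1)[0],key=cv2.contourArea)[:,0].astype(float)
    w=cv2.inRange(hsv,(0,0,165),(60,60,255))&k; best=None
    for c in cv2.findContours(w,0,1)[0]:
        r=cv2.minAreaRect(c); L=max(r[1]); S=min(r[1])
        if cv2.contourArea(c)>60 and L>3*S and (P:=onz(p,r[0],.094)-C0) is not None and np.hypot(*P[:2])<.045 and (best is None or L>best[0]): best=(L,S,r,c)
    L,S,r,c=best; bx=cv2.boxPoints(r); i=np.argsort([np.hypot(*(onz(p,b,.094)-C0)[:2]) for b in bx]); inn=bx[i[:2]].mean(0); tip=bx[i[2:]].mean(0)
    I=onz(p,inn,.094); T=onz(p,tip,.094); u=(T-I)/np.linalg.norm(T-I); C=T-.049*u
    X=np.array([onz(p,q,.0805) for q in tc]); rr=np.hypot(*(X-C)[:,:2].T); m=X[rr<rr.min()+.0012].mean(0)
    print('ptr px',inn.round(1),tip.round(1),'len',np.linalg.norm(T-I).round(4),'ang',A(u),'C',C.round(4),'tip',T.round(4),'mark',m.round(4),'r',rr.min().round(4),'mark ang',A(m-C),'tab centroid ang',A(X.mean(0)-C),'dist',np.hypot(*(T-m)[:2]).round(4))
E
python3 - <<'E'
from d import *
p=optics.camera_params('wrist')
run(cv2.imread('pics/w8.png')[:,:,::-1].copy(),p)
E
```

```text
ptr px [311.5 242.9] [388.1 230.4] len 0.0331 ang -60.8 C [ 0.5123 -0.1243  0.094 ] tip [ 0.5362 -0.167   0.094 ] mark [ 0.5243 -0.1764  0.0805] r 0.053 mark ang -77.0 tab centroid ang -77.3 dist 0.0151
```

arm_command(delta_pos=[[0,-0.1,0.04],[0,-0.1,0.04],[0,-0.1,0.03],[0,-0.1,0.02],[0,0,0]], rotation=[[0,0,0],[0,0,0],[0,0,0],[0,0,0],[0,0,0]])

```text
clock: 15.0
position: [0.4786, -0.1413, 0.103]
tool_rot: [-2.703, 1.568, 0.775]
force: [-0.0, -0.4, 5.1]
grip_width: 0.0001
```

Run:
```python
from d import *
p=optics.camera_params('wrist');im=optics.grab_frame('wrist');run(im,p)
sweep([.5123,-.1243],.036,4,4,.1033)
```

```text
ptr px [339.5 243.2] [415.6 251.9] len 0.0333 ang -77.4 C [ 0.5124 -0.1239  0.094 ] tip [ 0.5231 -0.1717  0.094 ] mark [ 0.5248 -0.1766  0.0805] r 0.0536 mark ang -76.8 tab centroid ang -77.4 dist 0.0053
t 15.05 pos [ 0.4786 -0.1413  0.103 ] F [-0.1  1.   4. ] ang -153.2 r 0.0378 tilt [ 0.002  0.002 -1.   ]
[[-0.01, -0.09, -0.05], [0.0, -0.08, 0.0], [0.0, -0.08, -0.0], [0.0, -0.08, -0.01]]
```

arm_command(delta_pos=[[-0.2,0,0],[-0.5,0,0],[-0.8,0,0],[-0.8,0,0.4],[-0.3,0,0.5],[0,0,0.2],[0,0,0],[0,0,0]], rotation=[[0,0,0],[0,0,0],[0,0,0],[0,0,0],[0,0,0],[0,0,0],[0,0,0],[0,0,0]])

```text
clock: 15.85
position: [0.4447, -0.1514, 0.1833]
tool_rot: [-1.146, 1.565, 2.334]
force: [-0.2, -0.6, 0.5]
grip_width: -0.0
```

Run:
```python
from d import *
p=optics.camera_params('wrist');im=optics.grab_frame('wrist');cv2.imwrite('pics/w9.png',im[:,:,::-1]);run(im,p)
s,M=go([.45,-.14,.19])
sc=optics.grab_frame('scene');q=optics.camera_params('scene')
try: run(sc,q)
except Exception as e: print(e)
c,a,k=blob(sc,(105,120,40),(130,255,255),roi=(280,240,330,290)); print('scene blue',onz(q,c,.138),a)
t=optics.grab_frame('top');pt=optics.camera_params('top')
c,a,k=blob(t,(105,120,40),(130,255,255),roi=(290,165,340,210)); print('top blue',onz(pt,c,.138),a)
try: run(t,pt)
except Exception as e: print(e)
```

```text
ptr px [336.9 149.9] [390.9 156.8] len 0.0341 ang -77.6 C [ 0.5114 -0.1253  0.094 ] tip [ 0.5219 -0.1732  0.094 ] mark [ 0.523  -0.177   0.0805] r 0.0525 mark ang -77.3 tab centroid ang -77.4 dist 0.004
t 15.9 pos [ 0.4447 -0.1513  0.1832] F [-0.  -0.2  0. ] w 0.0001 delta units [-0.226 -0.299 -0.291]
cannot unpack non-iterable NoneType object
scene blue [0.56439447 0.03373567 0.138     ] 476.0
top blue [0.5645792  0.03161263 0.138     ] 636.5
max() iterable argument is empty
```

```bash
python3 -c "
from workcell import bot; print(bot.job_done())"
```

```text
the job is handed in; nothing more can be done
None
```

Both parts are done, and I handed the job in at about 16 s. I put the blue dish on the pile of two white dishes and let go. Then I dragged the dial clockwise about 226° with the closed fingertip at about 4–5 N, until the pointer met the red tab, and lifted the hand clear.

**Pile:** The blue lid is within about 1 mm of where each camera (wrist, scene and top) had placed the pile before. The scene crop taken after release showed an upright three-dish pile.

**Dial:** The wrist camera, with the hand lifted clear, put the pointer at −77.6° and the tab at −77.3°. The tip-to-mark distance was 4.0 mm, nearly all of it the built-in radial gap.

**Checks that disagreed or failed:**
- An early wrist estimate put the dial centre about 7 mm from the top view's. Later pointer-line fits gave centres within about 2 mm of each other, between the two.
- The final dial check from the scene and top cameras found no usable pointer or tab, so the dial result rests on the wrist camera alone.
- I didn't re-measure the jar, yellow box or hand lens at the end. No planned path went near them and I saw no unexpected contact force.

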